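Change the ger over from solar to generator at the power box

ROBOT

A 6-joint arm with a two-finger parallel gripper is mounted at the origin on the work surface. World frame = base frame: x ahead of the robot, y to its left, z up, the work surface at z = 0. Lengths are in m, angles in rad, forces in N, time in s.
With the tool pointing down it reaches from about 0.275 to 1 m from the base axis. Payload 8.4 kg.
Tool frame: the origin (TCP) lies at the very end of the fingers, on their centre line; the grasp point (between the pads) lies r.pinch_z behind it (r.pinch_z is the distance from the TCP to the grasp point, in m); y points along the fingers, z is the direction in which the jaws open and shut, and the axes are right-handed (so a half turn about y gives the same grasp; the last joint's range is limited). The gripper opens to 85 mm and grips with 20 to 120 N. Pads are 22 mm wide; open, the fingers measure 114 mm over their backs; the gripper's body (76 mm by 85 mm) begins 54 mm behind the grasp point. The pads swing forward as they close: fully open they stand 13 mm farther back than shut.
Start: joints at [1.192, 0.353, 1.633, -0, 1.155, -0.002], TCP at [0.23, 0.581, 0.231] pointing down, gripper open.
Joint ranges: [-2.63, 2.63], [-0.92, 2.1], [0.06, 2.66], [-1.3, 4.44], [0, 2.69], [-3.02, 3.02]. Speed limits (rad/s): [2.22, 2.22, 2.79, 3.14, 3.14, 3.14].

INTERFACE

Orientations are given as a 3x3 rotation matrix whose columns are the frame's x, y, z axes.
In Python, from station import r, eyes, order gives the robot as it stands.
- The arm moves only by the tool play_rows, never from a script. Its argument "series" is a list of rows, each an object of numbers: "dx", "dy", "dz": the shift along the tool's x, y, z in cm; "wx", "wy", "wz": the turn, a rotation vector about the tool's x, y, z in degrees; "claw": the closure, from 0 (fully open) to 1 (shut). In form: [{"dx": .., "dy": .., "dz": .., "wx": .., "wy": .., "wz": .., "claw": ..}, ...]. A call has 1 to 10 rows; each row is the pose to reach, as a shift and turn from the pose commanded when the call began, along the tool's axes at that moment; what a row does not reach only later rows make up. A row lasts 1/12 s, in which the tool goes at most 41.7 mm and 7.16 degrees, less where a joint would pass 70% of its speed; a pose out of reach is approached as far as the arm can. A call with a gripper value outside its range is refused whole. The fingers move at their own pace and stop on an object; the grip force is fixed at half the most. Time passes only in rows, so rows that repeat a pose let the fingers close. It gives the time, the measured TCP pose, the force and the opening at its end, in the units of the state.
- r.state(): the state, without advancing time (a new reading comes with each control period).
- eyes.capture(name): name is "scene" or "top" or "wrist"; returns a dict with "color" (384x512x3 uint8, blue, green, red), "camera_matrix" (3x3 intrinsics, pixels), "T" (4x4, takes a point from camera to world coordinates). Camera axes: x right, y down, z forward; pixel columns grow to the right and rows downward; lengths in m; the calibration is good to about 2 mm. A picture is of the moment at which its call begins. There is no depth.
- order.close_job(): hands the job in, once; it reports no verdict.
The state is a dict: "time": time; "joint_pos": joint angles; "joint_vel": joint speeds; "effort": joint torques, N m; "tcp_pos": TCP position; "ee_rot": TCP orientation; "contact_force": force on the tool from outside, world axes, zero at the start; "ft_torque": the same for the moment, N m; "gripper_width": opening from 0.0 (shut) to 1.0 (fully open).
Only numpy, scipy, OpenCV 4.12 (cv2) and the standard library are available. Lean on these libraries where they do the work, as an engineer would, in place of code of your own. Each camera call takes 0.05 s, during which the arm holds its last target. There are 200 camera calls.

TASK

At the power box, change the ger's supply over from the sun to the generator: press in the red isolator and turn it off, turn the black source selector fully across from the sun mark to the blue generator mark, then press and turn the isolator fully back on, so that its handle springs up latched. The switches free in that order only and the isolator's latch depth is found by feel: press and turn only as hard as they ask, force nothing, and leave everything else on the shelf as it stands.

Things in the scene. Friction and masses are not known exactly. Their poses are not given: they have to be found in the camera images.
- power_box: Grey battery case, 220 (x) x 320 (y) x 203 mm high, standing fixed on the shelf. Origin: centre of its underside; z up. On its flat top face stand two rotary switches 120 mm apart in y, both axes vertical: the isolator at x=-20, y=+60 mm on a yellow disc, the selector at x=-20, y=-60 mm on a white disc. At the back edge of the top lies a matchbox.
- isolator_handle: Red handle of the isolator: a round skirt 62 mm across and, standing on it, an upright finger bar 56 long x 14 wide x 30 mm high, along the handle's own x; a white pointer line marks its +x end. Origin: on the turning axis at the level of the box's top face (handle up). Handle up, the skirt's top is 25 mm and the bar's top 55 mm above the top face. z up. Grip the bar across its 14 mm.
- isolator_grip (a point): Centre of the isolator's finger bar, on the turning axis, 15 mm below the bar's top and 15 mm above the skirt. x along the bar, z up. It sinks with the handle as it is pressed.
- isolator (a joint): Angle of the isolator in rad: 0 on (pointer to the green dot, along the box's +x), 1.047 (60 degrees) off (pointer to the black dot), firm stops at both ends; growing is clockwise from above. Needs about 0.12 N m. At on and at off the handle springs up into a latch and then cannot turn more than 0.045 rad unless pressed down. It springs up again only within 0.045 rad of either stop.
- isolator_press (a joint): Depth in m to which the isolator is pressed: 0 up (latched). Spring: 3 N at first, 5.5 N at the deepest. The latch frees at 3 to 16 mm, different in each box and unseen; 1.5 mm deeper is the bottom, stiff rubber (30 N/mm). Press slowly until it is felt (push 8 to 10 N in all) and hold it so while turning. Over 15 N on bottom, latch or interlock counts as forcing.
- selector_grip (a point): Centre of the black selector's finger bar (56 long x 14 wide x 30 mm high, on a skirt 62 mm across whose top is 12 mm above the box's top face; grip across the 14 mm), on its turning axis, 15 mm below the bar's top and 15 mm above the skirt. x along the bar to its end with the white pointer, z up.
- selector (a joint): Angle of the selector in rad: 0 at the sun mark (pointer 30 degrees to the left of the box's +x), 1.047 (60 degrees) at the blue generator mark, firm stops at both ends; growing is clockwise from above. Not pressed; needs about 0.15 N m. A hidden interlock blocks it after about 0.09 rad unless the isolator is fully off, and the isolator goes back on only with the selector within 0.09 rad of an end.
- kettle: Bystander: dented aluminium kettle, 170 mm across, 190 mm high with its bail, spout along its +y. Origin: centre of its underside.
- bowl_a: Bystander: blue ceramic bowl, 124 mm across, 58 mm high, beside the power box. Origin: centre of its underside.
- bowl_b: Bystander: the other blue bowl, same size, apart on the right.
- canister: Bystander: closed green tin canister with a brass twist cap, 84 mm across, 125 mm high, beside the power box. Origin: centre of its underside.
- ladle: Bystander: steel ladle, 290 mm long, lying on the shelf, 35 mm high. Origin: under the centre of its scoop, handle along its -x.
- matchbox: Bystander: matchbox, 53 x 36 x 15 mm, lying on the back edge of the power box's top. Origin: centre of its underside.
- mug: Bystander: white mug, 80 mm across, 75 mm high, handle along its +y. Origin: centre of its underside.

How it is judged:
On the way, in this order (a step that is already met when the one before it is completed fails the run):
1. the isolator is turned off while the selector still stands at the sun (value of joint isolator above 0.98 rad and value of joint selector below 0.15 rad), for 0.2 s.
2. the selector is turned across to the generator while the isolator is off (value of joint each of selector, isolator above 0.95 rad), for 0.2 s.
At the end, for the whole second after the job is handed in: Selector within 0.09 rad of its generator stop; isolator back on within 0.05 rad of its on stop, at rest, its handle sprung up (pressed less than 2 mm) (value of joint isolator below 0.05 rad and value of joint isolator_press below 0.002 m and value of joint selector above 0.95 rad and velocity of joint isolator below 0.05 rad/s); the robot touches nothing.
It fails at once if a switch is forced: more than 15 N between the isolator and its latch, its bottom stop or the interlock (contact force between power_box and isolator_handle above 15 N).
It fails at once if a bystander is moved by more than 20 mm (distance of any of kettle, bowl_a, bowl_b, canister, ladle, matchbox, mug from where it was at the start of the episode above 0.02 m).
It also fails if it takes over 72 s, if anything falls off the work surface, if the arm or the gripper's body presses on something with over 40 N, if the wrist force passes 120 N, or if a joint passes its speed limit or range.

## Working session

There is one attempt and no reset: what is moved stays moved. The work goes in short steps, Python scripts to look and compute and a tool call to move; the robot and the scene stay as the last step left them, time stands still between calls to the robot, and variables do not carry over. Pictures are saved under pics/ and viewed, about 8 in all and at most 12, crops included, and the job is handed in when it is done.

Besides the shell and the picture viewer there is one more tool, called after "Request:" by a JSON object that holds its "api" and its "payload". play_rows: Moves the arm, as the interface text tells. Its arguments: {"type":"object","properties":{"series":{"type":"array"}},"required":["series"]}

```bash
mkdir -p pics
python3 - <<'E'
from station import r,eyes,order
import cv2,numpy as np
s=r.state(); print(s, r.pinch_z)
np.set_printoptions(precision=4,suppress=True)
for n in("top","scene"):
    c=eyes.capture(n); cv2.imwrite(f"pics/{n}0.png",c["color"]); print(n,c["camera_matrix"],c["T"]); np.savez(f"{n}0.npz",**c)
a=cv2.imread("pics/top0.png");b=cv2.imread("pics/scene0.png")
E
```

```text
{'time': 0.0, 'joint_pos': array([ 1.19157492e+00,  3.53648988e-01,  1.63415860e+00,  8.87027473e-06,
        1.15516764e+00, -2.39222610e-03]), 'joint_vel': array([ 0.00035143,  0.00033708, -0.00110124,  0.00219714, -0.00053083,
       -0.00103845]), 'effort': array([ 4.04436596e-04, -6.05236602e+01, -3.42067981e+01, -1.09320201e-04,
        8.98338330e-03,  1.61349931e-05]), 'tcp_pos': array([0.22979904, 0.58070471, 0.23055068]), 'ee_rot': array([[ 9.29834764e-01, -5.19363231e-04,  3.67976958e-01],
       [-3.67977324e-01, -1.28134111e-03,  9.29833882e-01],
       [-1.14175240e-05, -9.99999044e-01, -1.38254940e-03]]), 'contact_force': array([0.16261301, 0.77220217, 0.05047756]), 'ft_torque': array([-0.01290326,  0.00637815, -0.00239628]), 'gripper_width': 1.0000822808370204} 0.0187
top [[396.863    0.     257.5967]
 [  0.     396.863  188.8148]
 [  0.       0.       1.    ]] [[-0.0272 -0.9983  0.0523  0.5039]
 [-0.9996  0.0272 -0.0011  0.0117]
 [-0.0003 -0.0523 -0.9986  1.5708]
 [ 0.      0.      0.      1.    ]]
scene [[356.7068   0.     253.2163]
 [  0.     356.7068 194.591 ]
 [  0.       0.       1.    ]] [[-0.8685  0.4309 -0.2449  0.8685]
 [ 0.4956  0.762  -0.4169  0.515 ]
 [ 0.007  -0.4834 -0.8754  1.1687]
 [ 0.      0.      0.      1.    ]]
```

View pics/top0.png

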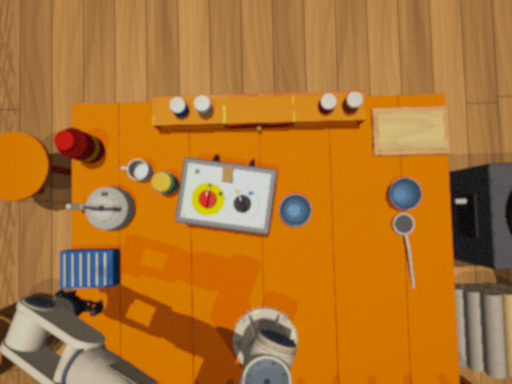

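View pics/scene0.png

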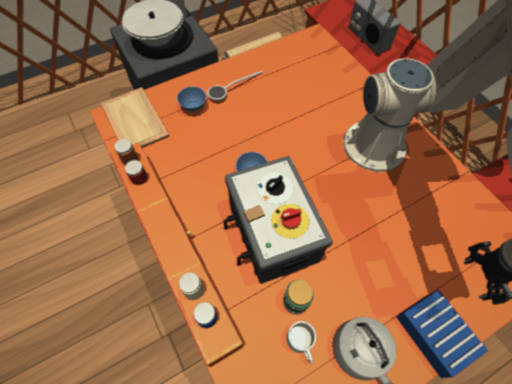

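The top view shows the power box at about (226,195) px, with the red isolator at (208,199) and the black selector at (242,204). The matchbox is on the far edge, the canister at (165,183) and a bowl at (295,210). Next I'll measure the box.

```bash
cat > h.py <<'E'
import numpy as np,cv2
np.set_printoptions(precision=4,suppress=True)
def cast(c,uv,z):
    K,T=c["camera_matrix"],c["T"]; uv=np.atleast_2d(uv).astype(float)
    d=np.c_[(uv-K[:2,2])/K[0,0],np.ones(len(uv))]@T[:3,:3].T
    return T[:3,3]+d*((z-T[2,3])/d[:,2])[:,None]
def proj(c,P):
    K,T=c["camera_matrix"],c["T"]; p=(np.atleast_2d(P)-T[:3,3])@T[:3,:3]
    return (p[:,:2]/p[:,2:])*K[0,0]+K[:2,2]
def biggest(m):
    cs=cv2.findContours(m.astype(np.uint8),cv2.RETR_EXTERNAL,cv2.CHAIN_APPROX_NONE)[0]
    return max(cs,key=cv2.contourArea)[:,0]
E
python3 - <<'E'
from h import *
for n,roi in(("top",(160,140,300,250)),("scene",(215,145,335,285))):
    c=dict(np.load(n+"0.npz")); im=c["color"]; hsv=cv2.cvtColor(im,cv2.COLOR_BGR2HSV)
    R=np.zeros(im.shape[:2],bool); R[roi[1]:roi[3],roi[0]:roi[2]]=1
    H,S,V=cv2.split(hsv)
    y=biggest(R&(H>22)&(H<35)&(S>150)); (u,ax,an)=cv2.fitEllipse(cv2.convexHull(y)); print(n,"yellow",u,ax,cast(c,u,.204))
    rd=biggest(R&((H<5)|(H>172))&(S>150)); (u,ax,an)=cv2.fitEllipse(rd); print("red",u,ax,cast(c,u,.228))
    b=biggest(R&(V<70)) ; M=cv2.moments(b); print("dark",M["m00"])
    g=biggest(R&(S<70)&(V>60)) ; q=cast(c,g,.203)[:,:2]
    rect=cv2.minAreaRect((q*1000).astype(np.float32)); print("top rect",rect)
    x0,y0,x1,y1=roi
    cv2.imwrite(f"pics/{n}_crop.png",cv2.resize(im[y0:y1,x0:x1],None,fx=4 if n=="top" else 4,fy=4,interpolation=cv2.INTER_CUBIC))
a=cv2.imread("pics/top_crop.png");
E
```

```text
top yellow (207.4533233642578, 198.80348205566406) (30.534177780151367, 30.896076202392578) [[0.5457 0.1837 0.204 ]]
red (207.04965209960938, 198.95481872558594) (12.68006706237793, 14.304839134216309) [[0.5445 0.182  0.228 ]]
dark 59.0
top rect ((558.2396240234375, 120.24583435058594), (323.7760009765625, 228.0708465576172), 80.7098159790039)
scene yellow (291.7284240722656, 222.6366424560547) (28.59207534790039, 33.02117156982422) [[0.5463 0.1942 0.204 ]]
red (290.8304443359375, 217.34837341308594) (17.432849884033203, 18.410524368286133) [[0.5475 0.1867 0.228 ]]
dark 1394.5
top rect ((556.6735229492188, 96.49871063232422), (384.38714599609375, 223.6229705810547), 80.73481750488281)
```

View pics/top_crop.png

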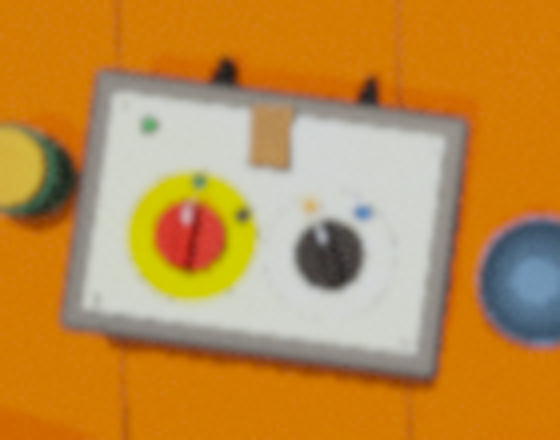

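Request:
{"api": "play_rows", "payload": {"series": [{"dy":-4},{"dy":-8},{"dy":-12,"dx":3,"dz":-2},{"dx":44,"dy":-17,"dz":-30,"wy":-12.3},{"dx":44,"dy":-17,"dz":-30,"wy":-12.3},{"dx":44,"dy":-17,"dz":-30,"wy":-12.3},{"dx":44,"dy":-17,"dz":-30,"wy":-12.3},{"dx":44,"dy":-17,"dz":-30,"wy":-12.3},{"dx":44,"dy":-17,"dz":-30,"wy":-12.3},{"dx":44,"dy":-17,"dz":-30,"wy":-12.3}]}}

```text
invalid input at $.series[0]: expected keys dx, dy, dz, wx, wy, wz, claw
```

Request:
{"api": "play_rows", "payload": {"series": [{"dx":0,"dy":-4,"dz":0,"wx":0,"wy":0,"wz":0,"claw":0},{"dx":0,"dy":-8,"dz":0,"wx":0,"wy":0,"wz":0,"claw":0},{"dx":3,"dy":-12,"dz":-2,"wx":0,"wy":0,"wz":0,"claw":0},{"dx":44,"dy":-17,"dz":-30,"wx":0,"wy":-12.3,"wz":0,"claw":0},{"dx":44,"dy":-17,"dz":-30,"wx":0,"wy":-12.3,"wz":0,"claw":0},{"dx":44,"dy":-17,"dz":-30,"wx":0,"wy":-12.3,"wz":0,"claw":0},{"dx":44,"dy":-17,"dz":-30,"wx":0,"wy":-12.3,"wz":0,"claw":0},{"dx":44,"dy":-17,"dz":-30,"wx":0,"wy":-12.3,"wz":0,"claw":0},{"dx":44,"dy":-17,"dz":-30,"wx":0,"wy":-12.3,"wz":0,"claw":0},{"dx":44,"dy":-17,"dz":-30,"wx":0,"wy":-12.3,"wz":0,"claw":0}]}}

```text
time: 0.93
tcp_pos: [0.4086, 0.3167, 0.3762]
ee_rot: [[0.987, -0.0, 0.161], [-0.161, -0.0, 0.987], [-0.0, -1.0, -0.0]]
contact_force: [0.5, -0.7, -0.4]
gripper_width: 1.004
```

Request:
{"api": "play_rows", "payload": {"series": [{"dx":13.5,"dy":-2.4,"dz":-14,"wx":0,"wy":0,"wz":0,"claw":0},{"dx":13.5,"dy":-2.4,"dz":-14,"wx":0,"wy":0,"wz":0,"claw":0},{"dx":13.5,"dy":-2.4,"dz":-14,"wx":0,"wy":0,"wz":0,"claw":0},{"dx":13.5,"dy":-2.4,"dz":-14,"wx":0,"wy":0,"wz":0,"claw":0},{"dx":13.5,"dy":-2.4,"dz":-14,"wx":0,"wy":0,"wz":0,"claw":0},{"dx":13.5,"dy":-2.4,"dz":-14,"wx":0,"wy":0,"wz":0,"claw":0},{"dx":13.5,"dy":-2.4,"dz":-14,"wx":0,"wy":0,"wz":0,"claw":0},{"dx":13.5,"dy":-2.4,"dz":-14,"wx":0,"wy":0,"wz":0,"claw":0}]}}

```text
time: 1.6
tcp_pos: [0.5183, 0.1588, 0.3996]
ee_rot: [[0.987, -0.001, 0.162], [-0.162, 0.0, 0.987], [-0.001, -1.0, 0.0]]
contact_force: [-0.5, 1.6, 0.1]
gripper_width: 1.002
```

Run:
```python
from station import r,eyes
from h import *
s=r.state(); print(s["tcp_pos"],s["ee_rot"],s["contact_force"])
c=eyes.capture("wrist"); cv2.imwrite("pics/w1.png",c["color"]); np.savez("w1.npz",**c); print(c["camera_matrix"],c["T"])
```

```text
[0.5183 0.1588 0.3996] [[ 0.9868 -0.0011  0.162 ]
 [-0.162   0.0002  0.9868]
 [-0.0011 -1.      0.    ]] [-0.4791  1.5505  0.1091]
[[340.9719   0.     259.0423]
 [  0.     340.9719 196.8622]
 [  0.       0.       1.    ]] [[ 0.162   0.9377  0.3075  0.4391]
 [ 0.9868 -0.1539 -0.0506  0.1721]
 [-0.0002  0.3116 -0.9502  0.5413]
 [ 0.      0.      0.      1.    ]]
```

View pics/w1.png

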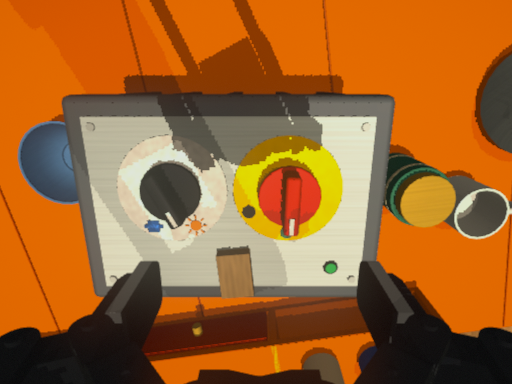

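The wrist view shows the selector at (170,190) px with its pointer toward the sun, and the isolator at (290,195) px with its pointer straight to the green dot. I'll fit circles to both skirts.

```bash
cat > m.py <<'E'
from h import *
from scipy.optimize import least_squares
def circ(q,rad=None):
    p0=np.r_[np.median(q,0),rad or .045]
    f=lambda p:(np.hypot(*(q-p[:2]).T)-(rad or p[2]))
    return least_squares(f,p0,loss="soft_l1",f_scale=.001).x
def sw(c,roi_i,roi_s):
    im=c["color"]; H,S,V=cv2.split(cv2.cvtColor(im,cv2.COLOR_BGR2HSV))
    def R(b): m=np.zeros(H.shape,bool); m[b[1]:b[3],b[0]:b[2]]=1; return m
    out={}
    if roi_i:
        out["red"]=circ(cast(c,biggest(R(roi_i)&((H<6)|(H>172))&(S>150)),.228)[:,:2],.031)
        out["yel"]=circ(cast(c,biggest(R(roi_i)&(H>22)&(H<36)&(S>130)),.204)[:,:2])
    if roi_s: out["blk"]=circ(cast(c,biggest(R(roi_s)&(V<75)),.215)[:,:2],.031)
    return out
E
python3 - <<'E'
from m import *
c=dict(np.load("w1.npz")); o=sw(c,(225,130,350,245),(128,150,212,235)); print(o)
d=o["red"][:2]-o["blk"][:2]; print(np.linalg.norm(d),np.degrees(np.arctan2(d[1],d[0])))
d=o["yel"][:2]-o["blk"][:2]; print(np.linalg.norm(d),np.degrees(np.arctan2(d[1],d[0])))
im=c["color"]; H,S,V=cv2.split(cv2.cvtColor(im,cv2.COLOR_BGR2HSV))
# white pointer lines: pixels bright, low sat, within each handle
for k,ctr,z in(("red",(291,228),.258),("blk",(172,220),.245)):
    m=np.zeros(H.shape,np.uint8); cv2.circle(m,ctr,14,1,-1)
    ys,xs=np.nonzero((m>0)&(S<60)&(V>170)); print(k,len(xs),xs.mean(),ys.mean(),cast(c,(xs.mean(),ys.mean()),z)) if len(xs) else print(k,0)
# green dot etc
b=(H>50)&(H<80)&(S>120); b[255:]=b[255:]; 
n,l,st,ce=cv2.connectedComponentsWithStats(b.astype(np.uint8)); print([(ce[i],st[i,4]) for i in range(1,n) if st[i,4]>15])
# box top outer left/right edges
for row in(120,150,200,250):
    g=(S[row]<90); xs=np.nonzero(g[40:400])[0]+40; print(row,xs.min(),xs.max(),cast(c,[(xs.min(),row),(xs.max(),row)],.203)[:,:2].ravel())
cv2.imwrite("pics/w1c.png",cv2.resize(im[125:245,110:350],None,fx=3,fy=3,interpolation=cv2.INTER_CUBIC))
E
```

```text
{'red': array([0.5459, 0.1814, 0.031 ]), 'yel': array([0.5502, 0.1849, 0.0528]), 'blk': array([0.5263, 0.0675, 0.031 ])}
0.11556690495344231 80.21414117351986
0.11985725639959773 78.47673506368301
red 59 291.3728813559322 230.25423728813558 [[0.5669 0.1807 0.258 ]]
blk 231 170.74458874458875 225.12554112554113 [[0.5492 0.0698 0.245 ]]
[(array([421.1585, 171.4634]), np.int32(164)), (array([330.3377, 267.9221]), np.int32(77))]
120 65 391 [ 0.4404 -0.0194  0.4918  0.2934]
150 40 388 [ 0.4645 -0.054   0.5208  0.2892]
200 51 388 [ 0.5167 -0.0616  0.5739  0.2868]
250 88 376 [ 0.5788 -0.0417  0.6302  0.2711]
```

View pics/w1c.png

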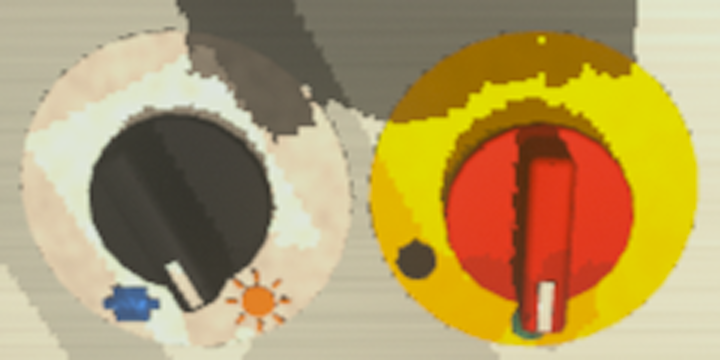

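Run:
```python
from m import *
c=dict(np.load("w1.npz"))
for n,l,r_,t,b,z in(("yel",233.3,342.7,135,240,.204),("white",116.7,227.3,134.3,240,.204),("red",257.7,321.3,166,226.7,.228),("blk",139.3,201.3,162.3,221.7,.215)):
    my=(t+b)/2; mx=(l+r_)/2
    p=cast(c,[(l,my),(r_,my),(mx,t),(mx,b)],z)[:,:2]; print(n,p.mean(0),(p[0]+p[1])/2,(p[2]+p[3])/2,np.linalg.norm(p[0]-p[1]),np.linalg.norm(p[2]-p[3]))
t=dict(np.load("top0.npz"))
im=t["color"]; H,S,V=cv2.split(cv2.cvtColor(im,cv2.COLOR_BGR2HSV)); R=np.zeros(H.shape,bool); R[140:250,160:300]=1
y=biggest(R&(H>22)&(H<35)&(S>150)); print("top yel",circ(cast(t,y,.204)[:,:2]))
k=R&(V<110)&(S<90); k[:,:225]=0; k[:185]=0;k[222:]=0;k[:,260:]=0; print("top blk",circ(cast(t,biggest(k),.215)[:,:2],.031))
k=R&((H<6)|(H>172))&(S>150); print("top red",circ(cast(t,biggest(k),.228)[:,:2],.031))
```

```text
yel [0.5445 0.1851] [0.5431 0.1853] [0.5459 0.1849] 0.1128895301760303 0.11333436029782597
white [0.5247 0.0669] [0.5233 0.0672] [0.5261 0.0665] 0.11410337323700649 0.11434512955855146
red [0.5452 0.1845] [0.5448 0.1845] [0.5456 0.1844] 0.061478153425695056 0.06179665123659781
blk [0.5257 0.0676] [0.5252 0.0677] [0.5261 0.0675] 0.06216567240171871 0.062640946994454
top yel [0.5456 0.1841 0.0515]
top blk [0.52   0.0634 0.031 ]
top red [0.5369 0.1838 0.031 ]
```

Request:
{"api": "play_rows", "payload": {"series": [{"dx":2.3,"dy":5,"dz":3.0,"wx":0,"wy":0,"wz":0,"claw":0},{"dx":2.3,"dy":9,"dz":3.0,"wx":0,"wy":0,"wz":0,"claw":0},{"dx":2.3,"dy":12,"dz":3.0,"wx":0,"wy":0,"wz":0,"claw":0.3},{"dx":2.3,"dy":12,"dz":3.0,"wx":0,"wy":0,"wz":0,"claw":0.3},{"dx":2.3,"dy":12,"dz":3.0,"wx":0,"wy":0,"wz":0,"claw":0.3},{"dx":2.3,"dy":12,"dz":3.0,"wx":0,"wy":0,"wz":0,"claw":0.3},{"dx":2.3,"dy":12,"dz":3.0,"wx":0,"wy":0,"wz":0,"claw":0.3},{"dx":2.3,"dy":12,"dz":3.0,"wx":0,"wy":0,"wz":0,"claw":0.3}]}}

```text
time: 2.32
tcp_pos: [0.5473, 0.185, 0.283]
ee_rot: [[0.987, 0.004, 0.161], [-0.161, 0.001, 0.987], [0.004, -1.0, 0.002]]
contact_force: [0.9, 0.3, 0.5]
gripper_width: 0.7
```

```bash
cat > s.py <<'E'
from station import r
from h import *
s=r.state(); R=s["ee_rot"]; print(s["time"],s["tcp_pos"],"zang",np.degrees(np.arctan2(R[1,2],R[0,2])),"tilt",R[:,1],s["contact_force"],s["ft_torque"],s["gripper_width"])
E
python3 s.py
```

```text
2.3167 [0.5473 0.185  0.283 ] zang 80.72058493348122 tilt [ 0.004   0.0013 -1.    ] [0.9103 0.2626 0.5046] [ 0.0174 -0.0309  0.0179] 0.7003910612570001
```

Request:
{"api": "play_rows", "payload": {"series": [{"dx":-0.1,"dy":1,"dz":0,"wx":0,"wy":0,"wz":0,"claw":0.4},{"dx":-0.1,"dy":2,"dz":0,"wx":0,"wy":0,"wz":0,"claw":0.5},{"dx":-0.1,"dy":3,"dz":0,"wx":0,"wy":0,"wz":0,"claw":0.6},{"dx":-0.1,"dy":3,"dz":0,"wx":0,"wy":0,"wz":0,"claw":0.6},{"dx":-0.1,"dy":3,"dz":0,"wx":0,"wy":0,"wz":0,"claw":0.6},{"dx":-0.1,"dy":3,"dz":0,"wx":0,"wy":0,"wz":0,"claw":0.6}]}}

```text
time: 2.82
tcp_pos: [0.5453, 0.1846, 0.2499]
ee_rot: [[0.987, -0.0, 0.161], [-0.161, -0.0, 0.987], [-0.0, -1.0, -0.0]]
contact_force: [-0.3, -0.9, 0.1]
gripper_width: 0.402
```

```bash
python3 s.py
python3 - <<'E'
from station import eyes
from h import *
c=eyes.capture("wrist"); np.savez("w2.npz",**c)
u=proj(c,[[.5455,.1848,.258],[.5455,.1848,.228]]);print(u)
x,y=u.mean(0).astype(int)
cv2.imwrite("pics/w2.png",cv2.resize(c["color"],(768,576)))
E
```

```text
2.8167 [0.5453 0.1846 0.2499] zang 80.70672241223838 tilt [-0.0004 -0.0001 -1.    ] [-0.3202 -0.9195  0.0739] [-0.0382  0.0389 -0.0099] 0.40217083255770086
[[258.7705 275.0146]
 [258.8343 244.9901]]
```

View pics/w2.png

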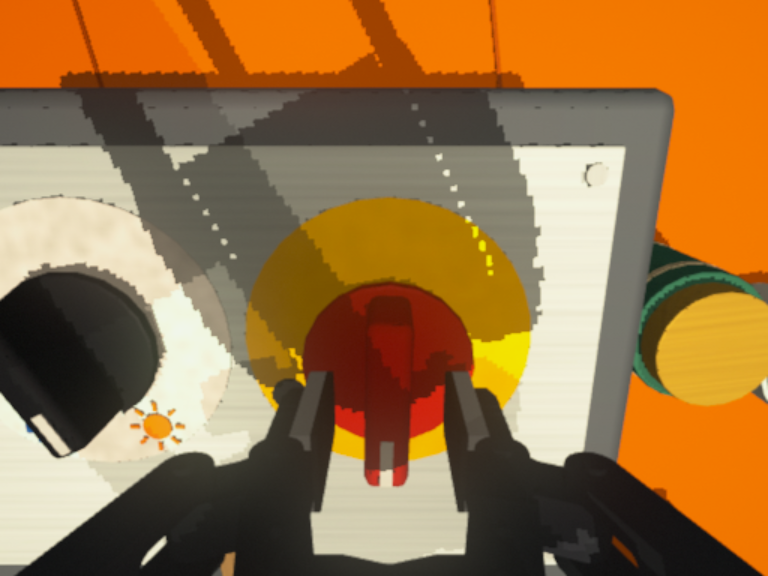

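The bar sits centred between the fingers: bar at column 387, fingers at 321 and 457. I'll descend and close.

Request:
{"api": "play_rows", "payload": {"series": [{"dx":0,"dy":1,"dz":0,"wx":0,"wy":0,"wz":0,"claw":0.6},{"dx":0,"dy":1.7,"dz":0,"wx":0,"wy":0,"wz":0,"claw":0.6},{"dx":0,"dy":1.7,"dz":0,"wx":0,"wy":0,"wz":0,"claw":0.7},{"dx":0,"dy":1.7,"dz":0,"wx":0,"wy":0,"wz":0,"claw":0.75},{"dx":0,"dy":1.7,"dz":0,"wx":0,"wy":0,"wz":0,"claw":0.78},{"dx":0,"dy":1.7,"dz":0,"wx":0,"wy":0,"wz":0,"claw":0.8},{"dx":0,"dy":1.7,"dz":0,"wx":0,"wy":0,"wz":0,"claw":0.82},{"dx":0,"dy":1.7,"dz":0,"wx":0,"wy":0,"wz":0,"claw":0.84}]}}

```text
time: 3.53
tcp_pos: [0.5454, 0.1844, 0.2334]
ee_rot: [[0.987, 0.0, 0.161], [-0.161, -0.001, 0.987], [0.0, -1.0, -0.001]]
contact_force: [-0.4, -1.4, 1.1]
gripper_width: 0.163
```

```bash
python3 s.py
```

```text
3.5333 [0.5454 0.1844 0.2334] zang 80.7115118856973 tilt [ 0.0003 -0.0006 -1.    ] [-0.3603 -1.4494  1.1336] [-0.2702  0.0752 -0.088 ] 0.1633917760471144
```

Request:
{"api": "play_rows", "payload": {"series": [{"dx":0,"dy":0,"dz":0,"wx":0,"wy":0,"wz":0,"claw":0.88},{"dx":0,"dy":0,"dz":0,"wx":0,"wy":0,"wz":0,"claw":0.9},{"dx":0,"dy":0,"dz":0,"wx":0,"wy":0,"wz":0,"claw":1},{"dx":0,"dy":0,"dz":0,"wx":0,"wy":0,"wz":0,"claw":1},{"dx":0,"dy":0,"dz":0,"wx":0,"wy":0,"wz":0,"claw":1}]}}

```text
time: 3.95
tcp_pos: [0.5454, 0.1844, 0.2332]
ee_rot: [[0.987, 0.0, 0.161], [-0.161, -0.0, 0.987], [0.0, -1.0, -0.0]]
contact_force: [0.1, -4.6, 4.5]
gripper_width: 0.15
```

```bash
python3 s.py
```

```text
3.95 [0.5454 0.1844 0.2332] zang 80.71064204626254 tilt [ 0.0003 -0.0004 -1.    ] [ 0.1264 -4.6159  4.5497] [-0.7797  0.0242 -0.1192] 0.15028503912555144
```

Request:
{"api": "play_rows", "payload": {"series": [{"dx":0,"dy":0.1,"dz":-0.05,"wx":0,"wy":0,"wz":0,"claw":1},{"dx":0,"dy":0.2,"dz":-0.05,"wx":0,"wy":0,"wz":0,"claw":1},{"dx":0,"dy":0.25,"dz":-0.05,"wx":0,"wy":0,"wz":0,"claw":1},{"dx":0,"dy":0.25,"dz":-0.05,"wx":0,"wy":0,"wz":0,"claw":1},{"dx":0,"dy":0.25,"dz":-0.05,"wx":0,"wy":0,"wz":0,"claw":1}]}}

```text
time: 4.37
tcp_pos: [0.5453, 0.1843, 0.2306]
ee_rot: [[0.987, 0.0, 0.161], [-0.161, 0.0, 0.987], [0.0, -1.0, 0.0]]
contact_force: [-0.3, -1.3, 3.5]
gripper_width: 0.15
```

```bash
python3 s.py
```

```text
4.3667 [0.5453 0.1843 0.2306] zang 80.71230102983709 tilt [ 0.0003  0.0002 -1.    ] [-0.2704 -1.2794  3.4937] [-0.3196 -0.1039 -0.1053] 0.149533112560082
```

Request:
{"api": "play_rows", "payload": {"series": [{"dx":0,"dy":0.05,"dz":0,"wx":0,"wy":0,"wz":0,"claw":1},{"dx":0,"dy":0.1,"dz":0,"wx":0,"wy":0,"wz":0,"claw":1},{"dx":0,"dy":0.1,"dz":0,"wx":0,"wy":0,"wz":0,"claw":1},{"dx":0,"dy":0.1,"dz":0,"wx":0,"wy":0,"wz":0,"claw":1}]}}

```text
time: 4.7
tcp_pos: [0.5454, 0.1843, 0.2297]
ee_rot: [[0.987, 0.0, 0.161], [-0.161, 0.0, 0.987], [0.0, -1.0, 0.0]]
contact_force: [-0.0, -2.4, 3.2]
gripper_width: 0.155
```

Request:
{"api": "play_rows", "payload": {"series": [{"dx":0,"dy":0.05,"dz":0,"wx":0,"wy":0,"wz":0,"claw":1},{"dx":0,"dy":0.1,"dz":0,"wx":0,"wy":0,"wz":0,"claw":1},{"dx":0,"dy":0.1,"dz":0,"wx":0,"wy":0,"wz":0,"claw":1},{"dx":0,"dy":0.1,"dz":0,"wx":0,"wy":0,"wz":0,"claw":1}]}}

```text
time: 5.03
tcp_pos: [0.5453, 0.1843, 0.2287]
ee_rot: [[0.987, 0.0, 0.161], [-0.161, 0.0, 0.987], [0.0, -1.0, 0.0]]
contact_force: [1.2, -0.4, 3.9]
gripper_width: 0.146
```

Request:
{"api": "play_rows", "payload": {"series": [{"dx":0,"dy":0.05,"dz":0,"wx":0,"wy":0,"wz":0,"claw":1},{"dx":0,"dy":0.1,"dz":0,"wx":0,"wy":0,"wz":0,"claw":1},{"dx":0,"dy":0.1,"dz":0,"wx":0,"wy":0,"wz":0,"claw":1},{"dx":0,"dy":0.1,"dz":0,"wx":0,"wy":0,"wz":0,"claw":1}]}}

```text
time: 5.37
tcp_pos: [0.5453, 0.1843, 0.2276]
ee_rot: [[0.987, 0.0, 0.161], [-0.161, 0.0, 0.987], [0.0, -1.0, 0.0]]
contact_force: [1.5, 0.2, 4.4]
gripper_width: 0.154
```

Request:
{"api": "play_rows", "payload": {"series": [{"dx":0,"dy":0.05,"dz":0,"wx":0,"wy":0,"wz":0,"claw":1},{"dx":0,"dy":0.1,"dz":0,"wx":0,"wy":0,"wz":0,"claw":1},{"dx":0,"dy":0.1,"dz":0,"wx":0,"wy":0,"wz":0,"claw":1},{"dx":0,"dy":0.1,"dz":0,"wx":0,"wy":0,"wz":0,"claw":1}]}}

```text
time: 5.7
tcp_pos: [0.5453, 0.1843, 0.2266]
ee_rot: [[0.987, 0.0, 0.161], [-0.161, 0.0, 0.987], [0.0, -1.0, 0.0]]
contact_force: [1.4, 0.7, 4.7]
gripper_width: 0.153
```

Request:
{"api": "play_rows", "payload": {"series": [{"dx":0,"dy":0.05,"dz":0,"wx":0,"wy":0,"wz":0,"claw":1},{"dx":0,"dy":0.1,"dz":0,"wx":0,"wy":0,"wz":0,"claw":1},{"dx":0,"dy":0.1,"dz":0,"wx":0,"wy":0,"wz":0,"claw":1},{"dx":0,"dy":0.1,"dz":0,"wx":0,"wy":0,"wz":0,"claw":1}]}}

```text
time: 6.03
tcp_pos: [0.5453, 0.1843, 0.2256]
ee_rot: [[0.987, 0.0, 0.161], [-0.161, 0.0, 0.987], [0.0, -1.0, 0.0]]
contact_force: [1.3, 0.6, 4.3]
gripper_width: 0.154
```

Request:
{"api": "play_rows", "payload": {"series": [{"dx":0,"dy":0.05,"dz":0,"wx":0,"wy":0,"wz":0,"claw":1},{"dx":0,"dy":0.1,"dz":0,"wx":0,"wy":0,"wz":0,"claw":1},{"dx":0,"dy":0.1,"dz":0,"wx":0,"wy":0,"wz":0,"claw":1},{"dx":0,"dy":0.1,"dz":0,"wx":0,"wy":0,"wz":0,"claw":1}]}}

```text
time: 6.37
tcp_pos: [0.5453, 0.1843, 0.2246]
ee_rot: [[0.987, 0.0, 0.161], [-0.161, 0.0, 0.987], [0.0, -1.0, 0.0]]
contact_force: [1.9, 1.2, 5.2]
gripper_width: 0.151
```

Request:
{"api": "play_rows", "payload": {"series": [{"dx":0,"dy":0.05,"dz":0,"wx":0,"wy":0,"wz":0,"claw":1},{"dx":0,"dy":0.1,"dz":0,"wx":0,"wy":0,"wz":0,"claw":1},{"dx":0,"dy":0.1,"dz":0,"wx":0,"wy":0,"wz":0,"claw":1},{"dx":0,"dy":0.1,"dz":0,"wx":0,"wy":0,"wz":0,"claw":1}]}}

```text
time: 6.7
tcp_pos: [0.5452, 0.1842, 0.224]
ee_rot: [[0.987, 0.0, 0.161], [-0.161, 0.0, 0.987], [0.0, -1.0, 0.0]]
contact_force: [0.9, 0.3, 7.6]
gripper_width: 0.151
```

Bottom felt at z≈0.224, about 9 mm deep, with a 7.6 N push. I'll start turning clockwise.

Request:
{"api": "play_rows", "payload": {"series": [{"dx":0,"dy":0,"dz":0,"wx":0,"wy":2,"wz":0,"claw":1},{"dx":0,"dy":0,"dz":0,"wx":0,"wy":4,"wz":0,"claw":1},{"dx":0,"dy":0,"dz":0,"wx":0,"wy":6,"wz":0,"claw":1},{"dx":0,"dy":0,"dz":0,"wx":0,"wy":6,"wz":0,"claw":1},{"dx":0,"dy":0,"dz":0,"wx":0,"wy":6,"wz":0,"claw":1}]}}

```text
time: 7.12
tcp_pos: [0.5453, 0.1843, 0.2241]
ee_rot: [[0.965, 0.0, 0.264], [-0.264, 0.0, 0.965], [0.0, -1.0, 0.0]]
contact_force: [1.2, 0.6, 8.0]
gripper_width: 0.152
```

```bash
python3 s.py
```

```text
7.1167 [0.5453 0.1843 0.2241] zang 74.71240742869183 tilt [ 0.0005  0.0002 -1.    ] [1.1814 0.6498 7.9716] [ 0.2374 -0.3458 -0.0138] 0.15199602825840874
```

Request:
{"api": "play_rows", "payload": {"series": [{"dx":0,"dy":0,"dz":0,"wx":0,"wy":3,"wz":0,"claw":1},{"dx":0,"dy":0,"dz":0,"wx":0,"wy":7,"wz":0,"claw":1},{"dx":0,"dy":0,"dz":0,"wx":0,"wy":11,"wz":0,"claw":1},{"dx":0,"dy":0,"dz":0,"wx":0,"wy":15,"wz":0,"claw":1},{"dx":0,"dy":0,"dz":0,"wx":0,"wy":19,"wz":0,"claw":1},{"dx":0,"dy":0,"dz":0,"wx":0,"wy":23,"wz":0,"claw":1},{"dx":0,"dy":0,"dz":0,"wx":0,"wy":24,"wz":0,"claw":1},{"dx":0,"dy":0,"dz":0,"wx":0,"wy":24,"wz":0,"claw":1}]}}

```text
time: 7.78
tcp_pos: [0.5454, 0.1846, 0.2241]
ee_rot: [[0.773, 0.001, 0.634], [-0.634, 0.001, 0.773], [0.0, -1.0, 0.001]]
contact_force: [0.7, 2.8, 7.0]
gripper_width: 0.149
```

```bash
python3 s.py
```

```text
7.7833 [0.5454 0.1846 0.2241] zang 50.65231991881543 tilt [ 0.0009  0.0007 -1.    ] [0.7403 2.8316 6.9821] [ 0.4263 -0.4124  0.0857] 0.14883632803907018
```

Request:
{"api": "play_rows", "payload": {"series": [{"dx":0,"dy":0,"dz":0,"wx":0,"wy":4,"wz":0,"claw":1},{"dx":0,"dy":0,"dz":0,"wx":0,"wy":8,"wz":0,"claw":1},{"dx":0,"dy":0,"dz":0,"wx":0,"wy":12,"wz":0,"claw":1},{"dx":0,"dy":0,"dz":0,"wx":0,"wy":16,"wz":0,"claw":1},{"dx":0,"dy":0,"dz":0,"wx":0,"wy":20,"wz":0,"claw":1},{"dx":0,"dy":0,"dz":0,"wx":0,"wy":24,"wz":0,"claw":1},{"dx":0,"dy":0,"dz":0,"wx":0,"wy":27,"wz":0,"claw":1},{"dx":0,"dy":0,"dz":0,"wx":0,"wy":29,"wz":0,"claw":1},{"dx":0,"dy":0,"dz":0,"wx":0,"wy":29,"wz":0,"claw":1},{"dx":0,"dy":0,"dz":0,"wx":0,"wy":29,"wz":0,"claw":1}]}}

```text
time: 8.62
tcp_pos: [0.5458, 0.1848, 0.2242]
ee_rot: [[0.37, 0.002, 0.929], [-0.929, 0.001, 0.37], [-0.0, -1.0, 0.002]]
contact_force: [2.5, 1.9, 7.3]
gripper_width: 0.153
```

```bash
python3 s.py
```

```text
8.6167 [0.5458 0.1848 0.2242] zang 21.711223464163897 tilt [ 0.0016  0.0011 -1.    ] [2.5176 1.9472 7.293 ] [ 0.5134 -0.6404 -0.049 ] 0.1526178584412012
```

Request:
{"api": "play_rows", "payload": {"series": [{"dx":0,"dy":0,"dz":0,"wx":0,"wy":0.5,"wz":0,"claw":1},{"dx":0,"dy":0,"dz":0,"wx":0,"wy":1,"wz":0,"claw":1},{"dx":0,"dy":0,"dz":0,"wx":0,"wy":1,"wz":0,"claw":1},{"dx":0,"dy":0,"dz":0,"wx":0,"wy":1,"wz":0,"claw":1}]}}

```text
time: 8.95
tcp_pos: [0.5458, 0.1848, 0.2242]
ee_rot: [[0.354, 0.002, 0.935], [-0.935, 0.001, 0.354], [-0.0, -1.0, 0.002]]
contact_force: [3.0, 2.5, 7.1]
gripper_width: 0.151
```

```bash
python3 s.py
```

```text
8.95 [0.5458 0.1848 0.2242] zang 20.738379361273495 tilt [ 0.0016  0.0011 -1.    ] [2.9789 2.4944 7.0963] [ 0.5465 -0.5845  0.1756] 0.15105853255269067
```

Request:
{"api": "play_rows", "payload": {"series": [{"dx":0,"dy":0,"dz":0,"wx":0,"wy":-0.5,"wz":0,"claw":1},{"dx":0,"dy":-0.2,"dz":0,"wx":0,"wy":-0.5,"wz":0,"claw":1},{"dx":0,"dy":-0.4,"dz":0,"wx":0,"wy":-0.5,"wz":0,"claw":1},{"dx":0,"dy":-0.6,"dz":0,"wx":0,"wy":-0.5,"wz":0,"claw":1},{"dx":0,"dy":-0.8,"dz":0,"wx":0,"wy":-0.5,"wz":0,"claw":1},{"dx":0,"dy":-0.8,"dz":0,"wx":0,"wy":-0.5,"wz":0,"claw":1},{"dx":0,"dy":-0.8,"dz":0,"wx":0,"wy":-0.5,"wz":0,"claw":1}]}}

```text
time: 9.53
tcp_pos: [0.5458, 0.1847, 0.2318]
ee_rot: [[0.362, 0.001, 0.932], [-0.932, 0.001, 0.362], [-0.0, -1.0, 0.002]]
contact_force: [5.1, 3.7, 4.2]
gripper_width: 0.154
```

```bash
python3 s.py
```

```text
9.5333 [0.5458 0.1847 0.2318] zang 21.213551948844053 tilt [ 0.0015  0.0011 -1.    ] [5.1162 3.6576 4.1689] [ 0.6967 -0.9071 -0.0338] 0.1538306264927596
```

Request:
{"api": "play_rows", "payload": {"series": [{"dx":0,"dy":0,"dz":0.05,"wx":0,"wy":0,"wz":0,"claw":0.84},{"dx":0,"dy":0,"dz":0.05,"wx":0,"wy":0,"wz":0,"claw":0.75},{"dx":0,"dy":0,"dz":0.05,"wx":0,"wy":0,"wz":0,"claw":0.6},{"dx":0,"dy":0,"dz":0.05,"wx":0,"wy":0,"wz":0,"claw":0.5},{"dx":0,"dy":-2,"dz":0.05,"wx":0,"wy":0,"wz":0,"claw":0.5},{"dx":0,"dy":-5,"dz":0,"wx":0,"wy":0,"wz":0,"claw":0.5},{"dx":0,"dy":-6,"dz":0,"wx":0,"wy":0,"wz":0,"claw":0.5},{"dx":0,"dy":-6,"dz":0,"wx":0,"wy":0,"wz":0,"claw":0.5}]}}

```text
time: 10.2
tcp_pos: [0.5462, 0.1844, 0.294]
ee_rot: [[0.362, 0.004, 0.932], [-0.932, 0.001, 0.362], [0.0, -1.0, 0.004]]
contact_force: [0.1, 0.4, 0.5]
gripper_width: 0.5
```

```bash
python3 s.py
```

```text
10.2 [0.5462 0.1844 0.294 ] zang 21.209308072183724 tilt [ 0.0036  0.001  -1.    ] [0.0771 0.4271 0.5123] [0.0462 0.0108 0.024 ] 0.5001189507516499
```

Request:
{"api": "play_rows", "payload": {"series": [{"dx":3,"dy":0,"dz":-1.8,"wx":0,"wy":-7,"wz":0,"claw":0.5},{"dx":6,"dy":0,"dz":-3.6,"wx":0,"wy":-14,"wz":0,"claw":0.5},{"dx":9,"dy":0,"dz":-5.3,"wx":0,"wy":-21,"wz":0,"claw":0.5},{"dx":10.3,"dy":0,"dz":-6.1,"wx":0,"wy":-28,"wz":0,"claw":0.5},{"dx":10.3,"dy":0,"dz":-6.1,"wx":0,"wy":-35,"wz":0,"claw":0.5},{"dx":10.3,"dy":0,"dz":-6.1,"wx":0,"wy":-42,"wz":0,"claw":0.5},{"dx":10.3,"dy":0,"dz":-6.1,"wx":0,"wy":-49,"wz":0,"claw":0.5},{"dx":10.3,"dy":0,"dz":-6.1,"wx":0,"wy":-56,"wz":0,"claw":0.5},{"dx":10.3,"dy":0,"dz":-6.1,"wx":0,"wy":-63,"wz":0,"claw":0.5},{"dx":10.3,"dy":0,"dz":-6.1,"wx":0,"wy":-70,"wz":0,"claw":0.5}]}}

```text
time: 11.03
tcp_pos: [0.5246, 0.0658, 0.2898]
ee_rot: [[1.0, -0.003, -0.027], [0.027, -0.0, 1.0], [-0.003, -1.0, -0.0]]
contact_force: [-0.2, 0.3, -0.9]
gripper_width: 0.5
```

Request:
{"api": "play_rows", "payload": {"series": [{"dx":0,"dy":0,"dz":0,"wx":0,"wy":-7,"wz":0,"claw":0.6},{"dx":0,"dy":0,"dz":0,"wx":0,"wy":-14,"wz":0,"claw":0.6},{"dx":0,"dy":0,"dz":0,"wx":0,"wy":-19.4,"wz":0,"claw":0.6},{"dx":0,"dy":1,"dz":0,"wx":0,"wy":-19.4,"wz":0,"claw":0.6},{"dx":0,"dy":2,"dz":0,"wx":0,"wy":-19.4,"wz":0,"claw":0.6},{"dx":0,"dy":3,"dz":0,"wx":0,"wy":-19.4,"wz":0,"claw":0.6},{"dx":0,"dy":3,"dz":0,"wx":0,"wy":-19.4,"wz":0,"claw":0.6},{"dx":0,"dy":3,"dz":0,"wx":0,"wy":-19.4,"wz":0,"claw":0.6}]}}

```text
time: 11.7
tcp_pos: [0.5248, 0.066, 0.2601]
ee_rot: [[0.937, -0.003, -0.351], [0.351, -0.0, 0.937], [-0.003, -1.0, 0.001]]
contact_force: [-0.2, -0.7, 0.5]
gripper_width: 0.399
```

```bash
python3 s.py
python3 - <<'E'
from station import eyes
from h import *
c=eyes.capture("wrist"); np.savez("w3.npz",**c)
print(proj(c,[[.5269,.0661,.245],[.5269,.0661,.215]])*1.5)
cv2.imwrite("pics/w3.png",cv2.resize(c["color"],(768,576)))
E
```

```text
11.7 [0.5248 0.066  0.2601] zang 110.52488930367122 tilt [-0.0026 -0.0003 -1.    ] [-0.246  -0.6759  0.4589] [-0.0035  0.0276  0.0116] 0.39913461825756186
[[385.3332 380.7758]
 [385.8095 345.363 ]]
```

View pics/w3.png

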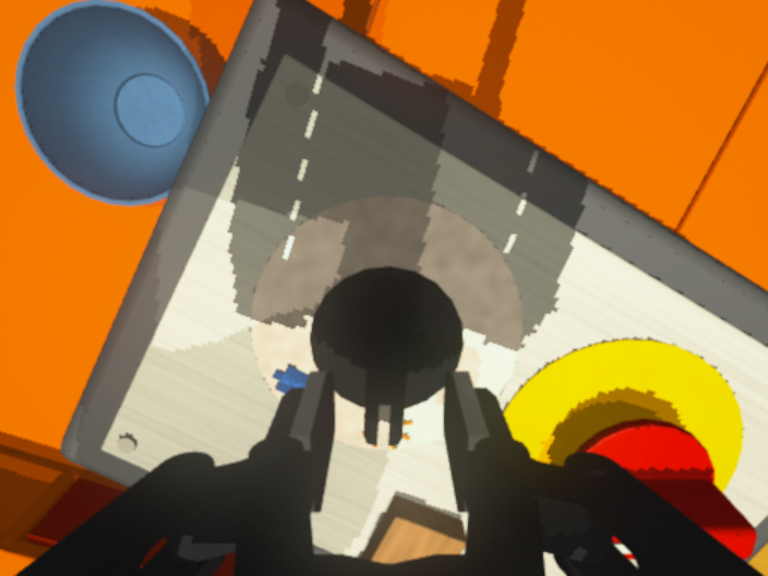

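Request:
{"api": "play_rows", "payload": {"series": [{"dx":0.12,"dy":1.5,"dz":-0.1,"wx":0,"wy":0,"wz":0,"claw":0.6},{"dx":0.12,"dy":3,"dz":-0.1,"wx":0,"wy":0,"wz":0,"claw":0.6},{"dx":0.12,"dy":4.1,"dz":-0.1,"wx":0,"wy":0,"wz":0,"claw":0.6},{"dx":0.12,"dy":4.1,"dz":-0.1,"wx":0,"wy":0,"wz":0,"claw":0.7},{"dx":0.12,"dy":4.1,"dz":-0.1,"wx":0,"wy":0,"wz":0,"claw":0.75},{"dx":0.12,"dy":4.1,"dz":-0.1,"wx":0,"wy":0,"wz":0,"claw":0.8},{"dx":0.12,"dy":4.1,"dz":-0.1,"wx":0,"wy":0,"wz":0,"claw":0.84},{"dx":0.12,"dy":4.1,"dz":-0.1,"wx":0,"wy":0,"wz":0,"claw":0.9},{"dx":0.12,"dy":4.1,"dz":-0.1,"wx":0,"wy":0,"wz":0,"claw":1},{"dx":0.12,"dy":4.1,"dz":-0.1,"wx":0,"wy":0,"wz":0,"claw":1}]}}

```text
time: 12.58
tcp_pos: [0.5275, 0.0659, 0.2216]
ee_rot: [[0.936, 0.001, -0.352], [0.352, 0.001, 0.936], [0.002, -1.0, 0.0]]
contact_force: [-2.3, 1.6, 5.8]
gripper_width: 0.149
```

```bash
python3 s.py
```

```text
12.5833 [0.5275 0.0659 0.2216] zang 110.60096311867854 tilt [ 0.0015  0.0006 -1.    ] [-2.2836  1.578   5.8342] [ 0.3531  0.3251 -0.1778] 0.14879603249116807
```

Request:
{"api": "play_rows", "payload": {"series": [{"dx":0,"dy":-0.05,"dz":0,"wx":0,"wy":3,"wz":0,"claw":1},{"dx":0,"dy":-0.05,"dz":0,"wx":0,"wy":7,"wz":0,"claw":1},{"dx":0,"dy":-0.05,"dz":0,"wx":0,"wy":10,"wz":0,"claw":1},{"dx":0,"dy":-0.05,"dz":0,"wx":0,"wy":10,"wz":0,"claw":1}]}}

```text
time: 12.92
tcp_pos: [0.5273, 0.0657, 0.2216]
ee_rot: [[0.983, 0.001, -0.182], [0.182, 0.0, 0.983], [0.001, -1.0, 0.0]]
contact_force: [-1.0, 1.3, 3.1]
gripper_width: 0.155
```

```bash
python3 s.py
```

```text
12.9167 [0.5273 0.0657 0.2216] zang 100.48513518309413 tilt [ 0.0007  0.0002 -1.    ] [-0.9616  1.2539  3.1005] [ 0.2516  0.241  -0.15  ] 0.15472574426496016
```

Request:
{"api": "play_rows", "payload": {"series": [{"dx":0,"dy":0,"dz":0,"wx":0,"wy":5,"wz":0,"claw":1},{"dx":0,"dy":0,"dz":0,"wx":0,"wy":10,"wz":0,"claw":1},{"dx":0,"dy":0,"dz":0,"wx":0,"wy":15,"wz":0,"claw":1},{"dx":0,"dy":0,"dz":0,"wx":0,"wy":20,"wz":0,"claw":1},{"dx":0,"dy":0,"dz":0,"wx":0,"wy":25,"wz":0,"claw":1},{"dx":0,"dy":0,"dz":0,"wx":0,"wy":30,"wz":0,"claw":1},{"dx":0,"dy":0,"dz":0,"wx":0,"wy":35,"wz":0,"claw":1},{"dx":0,"dy":0,"dz":0,"wx":0,"wy":40,"wz":0,"claw":1},{"dx":0,"dy":0,"dz":0,"wx":0,"wy":45,"wz":0,"claw":1},{"dx":0,"dy":0,"dz":0,"wx":0,"wy":45,"wz":0,"claw":1}]}}

```text
time: 13.75
tcp_pos: [0.5272, 0.0654, 0.2216]
ee_rot: [[0.824, 0.001, 0.566], [-0.566, -0.0, 0.824], [0.001, -1.0, -0.0]]
contact_force: [-2.4, -1.2, 5.0]
gripper_width: 0.151
```

Request:
{"api": "play_rows", "payload": {"series": [{"dx":0,"dy":0,"dz":0,"wx":0,"wy":2,"wz":0,"claw":1},{"dx":0,"dy":0,"dz":0,"wx":0,"wy":4,"wz":0,"claw":1},{"dx":0,"dy":0,"dz":0,"wx":0,"wy":4.7,"wz":0,"claw":1},{"dx":0,"dy":0,"dz":0,"wx":0,"wy":4.7,"wz":0,"claw":1},{"dx":0,"dy":0,"dz":0,"wx":0,"wy":4.7,"wz":0,"claw":1}]}}

```text
time: 14.17
tcp_pos: [0.5271, 0.0653, 0.2216]
ee_rot: [[0.779, 0.0, 0.627], [-0.627, -0.0, 0.779], [0.001, -1.0, -0.0]]
contact_force: [-2.1, -1.0, 5.6]
gripper_width: 0.153
```

```bash
python3 s.py
```

```text
14.1667 [0.5271 0.0653 0.2216] zang 51.1696068252907 tilt [ 0.0004 -0.0004 -1.    ] [-2.093  -1.0189  5.6146] [-0.1266  0.3726 -0.0321] 0.15274917881812822
```

Request:
{"api": "play_rows", "payload": {"series": [{"dx":0,"dy":0,"dz":0,"wx":0,"wy":0.6,"wz":0,"claw":1},{"dx":0,"dy":0,"dz":0,"wx":0,"wy":1.2,"wz":0,"claw":1},{"dx":0,"dy":0,"dz":0,"wx":0,"wy":1.2,"wz":0,"claw":1},{"dx":0,"dy":0,"dz":0,"wx":0,"wy":1.2,"wz":0,"claw":1}]}}

```text
time: 14.5
tcp_pos: [0.5271, 0.0653, 0.2216]
ee_rot: [[0.767, 0.0, 0.642], [-0.642, -0.001, 0.767], [0.001, -1.0, -0.0]]
contact_force: [-3.0, -1.1, 6.2]
gripper_width: 0.149
```

```bash
python3 s.py
```

```text
14.5 [0.5271 0.0653 0.2216] zang 50.044215085715116 tilt [ 0.0004 -0.0007 -1.    ] [-2.9818 -1.084   6.2351] [-0.0596  0.3607  0.6742] 0.14891259698638787
```

Request:
{"api": "play_rows", "payload": {"series": [{"dx":0,"dy":0,"dz":0,"wx":0,"wy":-0.6,"wz":0,"claw":1},{"dx":0,"dy":-0.1,"dz":0,"wx":0,"wy":-0.6,"wz":0,"claw":0.84},{"dx":0,"dy":-0.1,"dz":0,"wx":0,"wy":-0.6,"wz":0,"claw":0.75},{"dx":0,"dy":-0.1,"dz":0,"wx":0,"wy":-0.6,"wz":0,"claw":0.6},{"dx":0,"dy":-0.1,"dz":0,"wx":0,"wy":-0.6,"wz":0,"claw":0.5},{"dx":0,"dy":-2,"dz":0,"wx":0,"wy":-0.6,"wz":0,"claw":0.5},{"dx":0,"dy":-5,"dz":0,"wx":0,"wy":-0.6,"wz":0,"claw":0.5},{"dx":0,"dy":-7,"dz":0,"wx":0,"wy":-0.6,"wz":0,"claw":0.6},{"dx":0,"dy":-7,"dz":0,"wx":0,"wy":-0.6,"wz":0,"claw":0.6}]}}

```text
time: 15.25
tcp_pos: [0.5293, 0.0658, 0.2955]
ee_rot: [[0.77, 0.007, 0.638], [-0.638, 0.001, 0.77], [0.005, -1.0, 0.005]]
contact_force: [0.5, 0.3, -0.9]
gripper_width: 0.397
```

```bash
python3 s.py
```

```text
15.25 [0.5293 0.0658 0.2955] zang 50.344530201592455 tilt [ 0.0068  0.0008 -1.    ] [ 0.5383  0.3262 -0.8529] [-0.0226 -0.0137 -0.0279] 0.3969653821221194
```

Request:
{"api": "play_rows", "payload": {"series": [{"dx":-1.5,"dy":0,"dz":2.6,"wx":0,"wy":6,"wz":0,"claw":0.6},{"dx":-3,"dy":0,"dz":5.2,"wx":0,"wy":12,"wz":0,"claw":0.6},{"dx":-4.6,"dy":0,"dz":7.8,"wx":0,"wy":18,"wz":0,"claw":0.6},{"dx":-6.2,"dy":0,"dz":10.4,"wx":0,"wy":24,"wz":0,"claw":0.6},{"dx":-6.2,"dy":0,"dz":10.4,"wx":0,"wy":29.5,"wz":0,"claw":0.6},{"dx":-6.2,"dy":1.0,"dz":10.4,"wx":0,"wy":29.5,"wz":0,"claw":0.6},{"dx":-6.2,"dy":2.0,"dz":10.4,"wx":0,"wy":29.5,"wz":0,"claw":0.6},{"dx":-6.2,"dy":2.0,"dz":10.4,"wx":0,"wy":29.5,"wz":0,"claw":0.6},{"dx":-6.2,"dy":2.0,"dz":10.4,"wx":0,"wy":29.5,"wz":0,"claw":0.6}]}}

```text
time: 16.0
tcp_pos: [0.545, 0.1841, 0.2697]
ee_rot: [[0.357, -0.002, 0.934], [-0.934, -0.001, 0.357], [0.0, -1.0, -0.003]]
contact_force: [-0.3, -0.3, 0.3]
gripper_width: 0.401
```

```bash
python3 s.py
python3 - <<'E'
from station import eyes
from h import *
c=eyes.capture("wrist"); np.savez("w4.npz",**c)
print(proj(c,[[.5465,.1845,.258],[.5465,.1845,.228]])*1.5)
cv2.imwrite("pics/w4.png",cv2.resize(c["color"],(768,576)))
E
```

```text
16.0 [0.545  0.1841 0.2697] zang 20.890270480587073 tilt [-0.0024 -0.0009 -1.    ] [-0.2852 -0.2676  0.2817] [-0.0337  0.0037  0.0188] 0.4011339143108709
[[393.8263 381.5275]
 [393.1796 345.1699]]
```

View pics/w4.png

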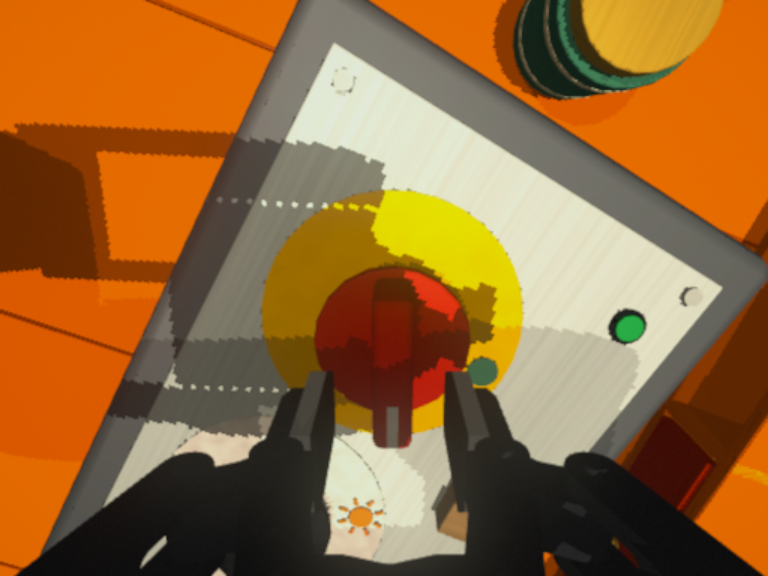

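Request:
{"api": "play_rows", "payload": {"series": [{"dx":0,"dy":1.5,"dz":0.05,"wx":0,"wy":0,"wz":0,"claw":0.6},{"dx":0,"dy":3,"dz":0.05,"wx":0,"wy":0,"wz":0,"claw":0.6},{"dx":0,"dy":3.6,"dz":0.05,"wx":0,"wy":0,"wz":0,"claw":0.6},{"dx":0,"dy":3.6,"dz":0.05,"wx":0,"wy":0,"wz":0,"claw":0.7},{"dx":0,"dy":3.6,"dz":0.05,"wx":0,"wy":0,"wz":0,"claw":0.7},{"dx":0,"dy":3.6,"dz":0.05,"wx":0,"wy":0,"wz":0,"claw":0.7}]}}

```text
time: 16.55
tcp_pos: [0.5467, 0.1854, 0.236]
ee_rot: [[0.355, 0.001, 0.935], [-0.935, 0.0, 0.355], [0.0, -1.0, 0.001]]
contact_force: [0.8, 0.4, -0.3]
gripper_width: 0.294
```

```bash
python3 s.py
```

```text
16.55 [0.5467 0.1854 0.236 ] zang 20.813577481168693 tilt [ 0.0012  0.0004 -1.    ] [ 0.7506  0.3912 -0.2815] [-0.0082 -0.0167  0.0068] 0.2939708500500209
```

Request:
{"api": "play_rows", "payload": {"series": [{"dx":0.08,"dy":0.25,"dz":0,"wx":0,"wy":0,"wz":0,"claw":0.78},{"dx":0.08,"dy":0.25,"dz":0,"wx":0,"wy":0,"wz":0,"claw":0.82},{"dx":0.08,"dy":0.25,"dz":0,"wx":0,"wy":0,"wz":0,"claw":0.84},{"dx":0.08,"dy":0.25,"dz":0,"wx":0,"wy":0,"wz":0,"claw":0.86},{"dx":0.08,"dy":0.25,"dz":0,"wx":0,"wy":0,"wz":0,"claw":0.9},{"dx":0.08,"dy":0.25,"dz":0,"wx":0,"wy":0,"wz":0,"claw":1},{"dx":0.08,"dy":0.25,"dz":0,"wx":0,"wy":0,"wz":0,"claw":1},{"dx":0.08,"dy":0.25,"dz":0,"wx":0,"wy":0,"wz":0,"claw":1}]}}

```text
time: 17.22
tcp_pos: [0.5463, 0.1845, 0.2326]
ee_rot: [[0.355, -0.001, 0.935], [-0.935, -0.0, 0.355], [0.0, -1.0, -0.001]]
contact_force: [-3.9, -1.7, 2.7]
gripper_width: 0.15
```

```bash
python3 s.py
```

```text
17.2167 [0.5463 0.1845 0.2326] zang 20.812984541967676 tilt [-0.0005 -0.0004 -1.    ] [-3.9431 -1.6926  2.7033] [-0.4683  0.6756 -0.0873] 0.15011635630383383
```

Request:
{"api": "play_rows", "payload": {"series": [{"dx":0,"dy":0.1,"dz":-0.05,"wx":0,"wy":0,"wz":0,"claw":1},{"dx":0,"dy":0.2,"dz":-0.05,"wx":0,"wy":0,"wz":0,"claw":1},{"dx":0,"dy":0.3,"dz":-0.05,"wx":0,"wy":0,"wz":0,"claw":1},{"dx":0,"dy":0.4,"dz":-0.05,"wx":0,"wy":0,"wz":0,"claw":1},{"dx":0,"dy":0.5,"dz":-0.05,"wx":0,"wy":0,"wz":0,"claw":1},{"dx":0,"dy":0.6,"dz":-0.05,"wx":0,"wy":0,"wz":0,"claw":1},{"dx":0,"dy":0.7,"dz":-0.05,"wx":0,"wy":0,"wz":0,"claw":1},{"dx":0,"dy":0.75,"dz":-0.05,"wx":0,"wy":0,"wz":0,"claw":1},{"dx":0,"dy":0.75,"dz":-0.05,"wx":0,"wy":0,"wz":0,"claw":1}]}}

```text
time: 17.97
tcp_pos: [0.5462, 0.1844, 0.225]
ee_rot: [[0.355, 0.0, 0.935], [-0.935, -0.0, 0.355], [0.0, -1.0, 0.0]]
contact_force: [-0.9, -2.6, 4.5]
gripper_width: 0.149
```

Request:
{"api": "play_rows", "payload": {"series": [{"dx":0,"dy":0.05,"dz":0,"wx":0,"wy":0,"wz":0,"claw":1},{"dx":0,"dy":0.1,"dz":0,"wx":0,"wy":0,"wz":0,"claw":1},{"dx":0,"dy":0.1,"dz":0,"wx":0,"wy":0,"wz":0,"claw":1},{"dx":0,"dy":0.1,"dz":0,"wx":0,"wy":0,"wz":0,"claw":1}]}}

```text
time: 18.3
tcp_pos: [0.5462, 0.1845, 0.2241]
ee_rot: [[0.355, 0.0, 0.935], [-0.935, 0.0, 0.355], [0.0, -1.0, 0.0]]
contact_force: [-1.1, -2.7, 4.6]
gripper_width: 0.149
```

Request:
{"api": "play_rows", "payload": {"series": [{"dx":0,"dy":0.05,"dz":0,"wx":0,"wy":0,"wz":0,"claw":1},{"dx":0,"dy":0.1,"dz":0,"wx":0,"wy":0,"wz":0,"claw":1},{"dx":0,"dy":0.1,"dz":0,"wx":0,"wy":0,"wz":0,"claw":1},{"dx":0,"dy":0.1,"dz":0,"wx":0,"wy":0,"wz":0,"claw":1}]}}

```text
time: 18.63
tcp_pos: [0.5461, 0.1845, 0.2236]
ee_rot: [[0.355, 0.0, 0.935], [-0.935, 0.0, 0.355], [0.0, -1.0, 0.0]]
contact_force: [-3.2, -3.6, 8.8]
gripper_width: 0.151
```

```bash
python3 s.py
```

```text
18.6333 [0.5461 0.1845 0.2236] zang 20.812849962614827 tilt [ 0.0004  0.0001 -1.    ] [-3.1921 -3.5729  8.7715] [-0.595   0.4447 -0.0703] 0.1505917454896425
```

Request:
{"api": "play_rows", "payload": {"series": [{"dx":0,"dy":0,"dz":-0.04,"wx":0,"wy":-2,"wz":0,"claw":1},{"dx":0,"dy":0,"dz":-0.04,"wx":0,"wy":-4,"wz":0,"claw":1},{"dx":0,"dy":0,"dz":-0.04,"wx":0,"wy":-6,"wz":0,"claw":1},{"dx":0,"dy":0,"dz":-0.04,"wx":0,"wy":-6,"wz":0,"claw":1}]}}

```text
time: 18.97
tcp_pos: [0.5461, 0.1845, 0.2236]
ee_rot: [[0.453, 0.001, 0.892], [-0.892, 0.0, 0.453], [0.0, -1.0, 0.001]]
contact_force: [-1.2, -2.2, 7.8]
gripper_width: 0.156
```

```bash
python3 s.py
```

```text
18.9667 [0.5461 0.1845 0.2236] zang 26.932797918006415 tilt [ 0.0011  0.0004 -1.    ] [-1.2396 -2.1644  7.7893] [-0.5533  0.2207 -0.0373] 0.15636756267939908
```

Free. I'll turn back toward on.

Request:
{"api": "play_rows", "payload": {"series": [{"dx":0,"dy":0,"dz":0,"wx":0,"wy":-4,"wz":0,"claw":1},{"dx":0,"dy":0,"dz":0,"wx":0,"wy":-8,"wz":0,"claw":1},{"dx":0,"dy":0,"dz":0,"wx":0,"wy":-12,"wz":0,"claw":1},{"dx":0,"dy":0,"dz":0,"wx":0,"wy":-16,"wz":0,"claw":1},{"dx":0,"dy":0,"dz":0,"wx":0,"wy":-20,"wz":0,"claw":1},{"dx":0,"dy":0,"dz":0,"wx":0,"wy":-24,"wz":0,"claw":1},{"dx":0,"dy":0,"dz":0,"wx":0,"wy":-26,"wz":0,"claw":1},{"dx":0,"dy":0,"dz":0,"wx":0,"wy":-26,"wz":0,"claw":1}]}}

```text
time: 19.63
tcp_pos: [0.546, 0.1844, 0.2236]
ee_rot: [[0.798, 0.001, 0.603], [-0.603, 0.0, 0.798], [0.001, -1.0, 0.001]]
contact_force: [-2.1, -2.2, 6.7]
gripper_width: 0.148
```

```bash
python3 s.py
```

```text
19.6333 [0.546  0.1844 0.2236] zang 52.94458555292373 tilt [ 0.0009  0.0003 -1.    ] [-2.1151 -2.1526  6.6798] [-0.5347  0.2968 -0.0586] 0.14759158057407118
```

Request:
{"api": "play_rows", "payload": {"series": [{"dx":0,"dy":0.02,"dz":0,"wx":0,"wy":-4,"wz":0,"claw":1},{"dx":0,"dy":0.02,"dz":0,"wx":0,"wy":-8,"wz":0,"claw":1},{"dx":0,"dy":0.02,"dz":0,"wx":0,"wy":-12,"wz":0,"claw":1},{"dx":0,"dy":0.02,"dz":0,"wx":0,"wy":-16,"wz":0,"claw":1},{"dx":0,"dy":0.02,"dz":0,"wx":0,"wy":-20,"wz":0,"claw":1},{"dx":0,"dy":0.02,"dz":0,"wx":0,"wy":-24,"wz":0,"claw":1},{"dx":0,"dy":0.02,"dz":0,"wx":0,"wy":-26,"wz":0,"claw":1},{"dx":0,"dy":0.02,"dz":0,"wx":0,"wy":-27,"wz":0,"claw":1},{"dx":0,"dy":0.02,"dz":0,"wx":0,"wy":-27,"wz":0,"claw":1},{"dx":0,"dy":0.02,"dz":0,"wx":0,"wy":-27,"wz":0,"claw":1}]}}

```text
time: 20.47
tcp_pos: [0.5459, 0.1843, 0.2235]
ee_rot: [[0.984, 0.001, 0.177], [-0.177, 0.0, 0.984], [0.001, -1.0, 0.0]]
contact_force: [-1.9, -3.7, 9.4]
gripper_width: 0.149
```

```bash
python3 s.py
```

```text
20.4667 [0.5459 0.1843 0.2235] zang 79.81756214986764 tilt [ 0.0008  0.0001 -1.    ] [-1.9206 -3.726   9.3874] [-0.6433  0.3854 -0.0719] 0.14899570356794883
```

Now the last degree and a bit, to feel the stop.

Request:
{"api": "play_rows", "payload": {"series": [{"dx":0,"dy":-0.02,"dz":0,"wx":0,"wy":-0.7,"wz":0,"claw":1},{"dx":0,"dy":-0.02,"dz":0,"wx":0,"wy":-1.2,"wz":0,"claw":1},{"dx":0,"dy":-0.02,"dz":0,"wx":0,"wy":-1.2,"wz":0,"claw":1},{"dx":0,"dy":-0.02,"dz":0,"wx":0,"wy":-1.2,"wz":0,"claw":1}]}}

```text
time: 20.8
tcp_pos: [0.5459, 0.1843, 0.2236]
ee_rot: [[0.988, 0.001, 0.156], [-0.156, 0.0, 0.988], [0.001, -1.0, 0.0]]
contact_force: [-2.2, -3.7, 8.5]
gripper_width: 0.15
```

```bash
python3 s.py
```

```text
20.8 [0.5459 0.1843 0.2236] zang 81.00639820484645 tilt [ 0.0007  0.0002 -1.    ] [-2.1639 -3.6685  8.5497] [-0.6677  0.313  -0.1363] 0.15043580961470196
```

Request:
{"api": "play_rows", "payload": {"series": [{"dx":0,"dy":0,"dz":0,"wx":0,"wy":-0.4,"wz":0,"claw":1},{"dx":0,"dy":0,"dz":0,"wx":0,"wy":-0.7,"wz":0,"claw":1},{"dx":0,"dy":0,"dz":0,"wx":0,"wy":-0.7,"wz":0,"claw":1},{"dx":0,"dy":0,"dz":0,"wx":0,"wy":-0.7,"wz":0,"claw":1}]}}

```text
time: 21.13
tcp_pos: [0.5459, 0.1843, 0.2236]
ee_rot: [[0.989, 0.001, 0.145], [-0.145, 0.0, 0.989], [0.001, -1.0, 0.0]]
contact_force: [-1.9, -3.1, 9.1]
gripper_width: 0.147
```

```bash
python3 s.py
```

```text
21.1333 [0.5459 0.1843 0.2236] zang 81.68326535278025 tilt [ 0.0006  0.0002 -1.    ] [-1.858  -3.0911  9.147 ] [-0.6073  0.3488 -0.3491] 0.1473693882944431
```

Request:
{"api": "play_rows", "payload": {"series": [{"dx":0,"dy":0,"dz":0,"wx":0,"wy":0.6,"wz":0,"claw":1},{"dx":0,"dy":-0.2,"dz":0,"wx":0,"wy":0.6,"wz":0,"claw":1},{"dx":0,"dy":-0.4,"dz":0,"wx":0,"wy":0.6,"wz":0,"claw":1},{"dx":0,"dy":-0.6,"dz":0,"wx":0,"wy":0.6,"wz":0,"claw":1},{"dx":0,"dy":-0.8,"dz":0,"wx":0,"wy":0.6,"wz":0,"claw":1},{"dx":0,"dy":-0.85,"dz":0,"wx":0,"wy":0.6,"wz":0,"claw":1},{"dx":0,"dy":-0.85,"dz":0,"wx":0,"wy":0.6,"wz":0,"claw":1}]}}

```text
time: 21.72
tcp_pos: [0.5458, 0.1843, 0.2318]
ee_rot: [[0.988, 0.0, 0.154], [-0.154, 0.0, 0.988], [0.0, -1.0, 0.0]]
contact_force: [1.4, -2.8, 3.5]
gripper_width: 0.152
```

```bash
python3 s.py
```

```text
21.7167 [0.5458 0.1843 0.2318] zang 81.11346548225681 tilt [ 0.0004  0.     -1.    ] [ 1.421  -2.8236  3.4757] [-0.5066 -0.1845 -0.0431] 0.15205380101683635
```

Request:
{"api": "play_rows", "payload": {"series": [{"dx":0,"dy":0,"dz":0,"wx":0,"wy":0,"wz":0,"claw":0.84},{"dx":0,"dy":0,"dz":0,"wx":0,"wy":0,"wz":0,"claw":0.75},{"dx":0,"dy":0,"dz":0,"wx":0,"wy":0,"wz":0,"claw":0.6},{"dx":0,"dy":0,"dz":0,"wx":0,"wy":0,"wz":0,"claw":0.5},{"dx":0,"dy":-3,"dz":0,"wx":0,"wy":0,"wz":0,"claw":0.5},{"dx":0,"dy":-7,"dz":0,"wx":0,"wy":0,"wz":0,"claw":0.5},{"dx":0,"dy":-11,"dz":0,"wx":0,"wy":0,"wz":0,"claw":0.5},{"dx":-2,"dy":-14,"dz":-2,"wx":0,"wy":0,"wz":0,"claw":0},{"dx":-2,"dy":-15,"dz":-4,"wx":0,"wy":0,"wz":0,"claw":0},{"dx":-2,"dy":-15,"dz":-4,"wx":0,"wy":0,"wz":0,"claw":0}]}}

```text
time: 22.55
tcp_pos: [0.5199, 0.1464, 0.3853]
ee_rot: [[0.988, 0.005, 0.155], [-0.155, 0.001, 0.988], [0.005, -1.0, 0.001]]
contact_force: [-0.2, 0.1, -0.1]
gripper_width: 0.903
```

Request:
{"api": "play_rows", "payload": {"series": [{"dx":0,"dy":0,"dz":0,"wx":0,"wy":0,"wz":0,"claw":0},{"dx":0,"dy":0,"dz":0,"wx":0,"wy":0,"wz":0,"claw":0},{"dx":0,"dy":0,"dz":0,"wx":0,"wy":0,"wz":0,"claw":0},{"dx":0,"dy":0,"dz":0,"wx":0,"wy":0,"wz":0,"claw":0}]}}

```text
time: 22.88
tcp_pos: [0.5196, 0.1484, 0.3802]
ee_rot: [[0.988, -0.002, 0.154], [-0.154, -0.0, 0.988], [-0.002, -1.0, -0.001]]
contact_force: [0.5, 0.3, -0.5]
gripper_width: 1.002
```

```bash
python3 s.py
python3 - <<'E'
from station import eyes
from h import *
c=eyes.capture("wrist"); np.savez("w5.npz",**c)
cv2.imwrite("pics/w5.png",cv2.resize(c["color"],(768,576)))
p=[.5463,.1845]; a=np.radians(-9.35)
for q,h,a in(([.5463,.1845],.258,-9.35),([.527,.0658],.245,-39.35)):
    a=np.radians(a); print(proj(c,[[*q,h],[q[0]+.028*np.cos(a),q[1]+.028*np.sin(a),h]])*1.5)
E
```

```text
22.8833 [0.5196 0.1484 0.3802] zang 81.13715320737371 tilt [-0.0022 -0.0004 -1.    ] [ 0.5351  0.3238 -0.5047] [ 0.0019 -0.0358 -0.0314] 1.001526420912316
[[460.311  320.7423]
 [457.744  366.7575]]
[[248.5167 311.3102]
 [227.9378 349.743 ]]
```

View pics/w5.png

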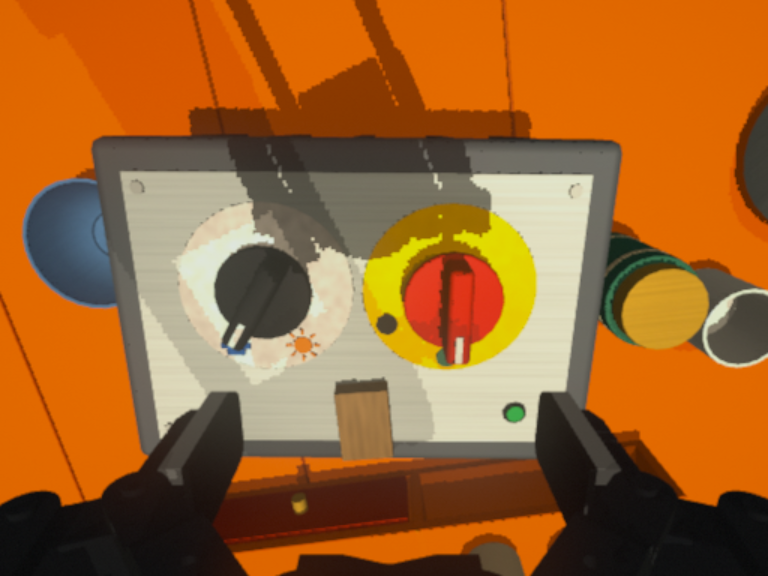

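Both pointers are where they should be: the selector tip at (235,345) px is on the blue mark, and the isolator tip at (459,360) px is at the green dot. I'll check numerically that the handle is up, then hand in.

Run:
```python
from m import *
from station import r
for f,ctr in(("w1",(291,228)),("w5",(306,234))):
    c=dict(np.load(f+".npz")); H,S,V=cv2.split(cv2.cvtColor(c["color"],cv2.COLOR_BGR2HSV))
    m=np.zeros(H.shape,np.uint8); cv2.circle(m,ctr,9,1,-1)
    ys,xs=np.nonzero((m>0)&(S<60)&(V>170)); u=(xs.mean(),ys.mean())
    print(f,len(xs),u,[cast(c,u,z)[0,:2] for z in(.258,.249)])
```

```text
w1 44 (np.float64(291.15909090909093), np.float64(227.11363636363637)) [array([0.5638, 0.1809]), array([0.5677, 0.1812])]
w5 54 (np.float64(305.5), np.float64(233.5)) [array([0.5638, 0.1814]), array([0.568 , 0.1821])]
```

```bash
python3 -c "
from station import r,order
s=r.state();print(s['time'],abs(s['joint_vel']).max(),s['contact_force']);print(order.close_job())"
```

```text
22.9333 0.004405304073121247 [-0.47385341  0.34017681 -0.81341805]
the job is handed in; nothing more can be done
None
```

The changeover is done and handed in at 22.9 s. The isolator was turned off, the selector turned across to the generator, and the isolator turned back on with its handle up.

- **Isolator off:** I pressed until the bottom was felt at about 9 mm with 7 to 8 N, then turned 60° until the stop was felt.
- **Selector:** I turned it about 60° to the generator stop. Reaction moment at the stop was about 0.67 N m, above the 0.15 N m it needs, because I pushed on slightly to feel the stop.
- **Isolator on:** I pressed to the bottom again with up to 9.4 N at the readings, turned it back to the on stop, then let it rise and released it.

**Last checks:** In the final wrist picture the selector points at the blue mark and the isolator at its green dot. The isolator's pointer lies within 0.5 mm of where it was at the start, measured at the handle-up height, so it is sprung up. The arm is clear and at rest. The bystanders visible in that picture (blue bowl, canister, mug, matchbox) showed no sign of having moved. The kettle, ladle and second bowl are away from the arm's path and I did not re-check them.

**Disagreements:** The circle fits in the top camera were 6 to 9 mm off the wrist-camera positions, so I used the wrist values. Sideways forces while gripping reached about 6 N, and I trimmed some of them by shifting the tool. Forces were read only at the end of each move.

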